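# Finish a slat crib and test it with a spring gauge

## Task

Finish the slat crib for the glass: lay the plain slat flat across the two runners at the open end, flush with the runner ends like the slat already there, then lay the slat with the black spot across those two, along the middle of the crib and flush with their outer sides, spot up. Then take the spring gauge from its stand to test the crib: finish while still holding the gauge upright in the gripper, its foot wholly on the black spot and its plunger pressed gently about half way in, and keep it so. Leave everything else on the bench where it is.

Things in the scene. Friction and masses are not known exactly. Their poses are not given: they have to be found in the camera images.
- crib_base: Crib base, screwed to the bench: square board 150 x 150 x 10 mm with two wooden runners on it (the first layer), each 150 long x 24 wide x 18 high, running along the base's x axis with their centre lines at y = +63 and -63 mm, so flush with the board's edges; their tops are 28 mm above the bench. Origin: centre of the board's underside; z up. The slat already laid lies across the runners at the base's +x end; the open end is the -x end.
- slat_laid: Plain wooden slat 150 x 24 x 18 mm, loose, already laid across the two runners at the base's +x end, its outer long side about flush with the runners' ends (centre at base x about +63 mm). Origin: centre of the underside; x along its length, z up.
- slat_plain: Plain wooden slat without a spot, 150 x 24 x 18 mm, about 45 g, lying flat and loose on the bench. Origin: centre of the underside; x along its length, y across, z up. It belongs across the runners at the open end, long side flush with the runners' ends (centre at base x -63, y 0, underside 28 mm above the bench).
- slat_marked: Like the plain slat (150 x 24 x 18 mm, about 45 g, loose and flat on the bench) but with a round black rubber spot, 22 mm across, let in flush at the centre of its upper face. Origin: centre of the underside; x along its length, z up. It belongs across the two cross slats along the middle of the crib (centre at base x 0, y 0, underside 46 mm above the bench).
- spot (a point): Centre of the black rubber spot, on the upper face of the marked slat, 18 mm above that slat's underside; 64 mm above the bench once the crib is built.
- gauge: Spring force gauge, about 175 g, resting in its stand and leaning 0.35 rad from upright. Square barrel 28 x 28 mm and 60 mm long (aluminium with a black top) from the origin along +z; below the origin a round steel nose, 18 mm across and 24 mm long, then the spring plunger. Origin: centre of the barrel's underside; z along the gauge from the foot to the top; x and y square to the barrel's flat sides. The flats are gripped about 35 mm above the origin.
- foot (a point): Centre of the plunger's round foot face (10 mm across), the lower end of the gauge, 46 mm below the gauge's origin along its z axis when the plunger is fully out; moves with the plunger.
- plunger (a joint): How far the plunger is pushed into the gauge, in m: 0 fully out, 0.014 fully in; about half in is 0.007. Its spring gives 1.2 N when it starts to move, 2.6 N half in and 4.0 N fully in (200 N/m).
- stand_seat (a point): Mouth of the stand's hole, where the gauge's barrel underside rests, about 71 mm above the bench. The stand is fixed to the bench: steel plate 110 x 80 x 8 mm with a grey block 56 x 56 x 56 mm leaning so that its through hole (22 mm across) points up and to the stand's -x side at 0.35 rad from upright. The gauge's nose and plunger hang in the hole, so it must be drawn out about 50 mm along its own z axis. This point's axes are the stand's (z straight up).
- goblet: Bystander, to be left alone: stemmed wine goblet of solid clear glass, 190 mm high, 76 mm wide. Origin: centre of the underside.
- tumbler: Bystander, to be left alone: green glass tumbler, 68 mm wide, 90 mm high. Origin: centre of the underside.
- grit_jar: Bystander, to be left alone: closed jar, 52 mm wide, 65 mm high. Origin: centre of the underside.
- stone: Bystander, to be left alone: grey dressing stone, 70 x 30 x 18 mm. Origin: centre of the underside.
- burr_case: Bystander, to be left alone: low black open case of engraving burrs, 75 x 110 x 14 mm. Origin: centre of the underside.
- brush: Bystander, to be left alone: flat hand brush lying on the bench, 200 mm long, 42 mm wide, 20 mm high. Origin: middle of its length, at its underside.
- offcut: Bystander, to be left alone: short offcut of slat wood, 50 x 24 x 18 mm, not a slat of the crib. Origin: centre of the underside.
Things that resemble listed ones, but are neither listed nor needed, are in the scene too. What is shaped like the slat_plain but turquoise is not meant.

How it is judged:
On the way, in this order (a step that is already met when the one before it is completed fails the run):
1. the plain slat lies across the runners at the open end, let go (x of slat_laid in the frame of crib_base between 0.051 and 0.075 m and y of slat_laid in the frame of crib_base between -0.015 and 0.015 m and z of slat_laid in the frame of crib_base between 0.024 and 0.032 m and angle between the x axis of each of slat_laid, slat_plain and the y axis of crib_base, either way round below 0.15 rad and angle between each of slat_laid, slat_plain's own z axis and vertical below 0.06 rad and x of slat_plain in the frame of crib_base between -0.075 and -0.051 m and y of slat_plain in the frame of crib_base between -0.015 and 0.015 m and z of slat_plain in the frame of crib_base between 0.024 and 0.032 m and contact force between the fingers and slat_plain below 0.05 N), for 0.2 s.
2. the marked slat lies across the two cross slats in the middle, spot up, let go (x of slat_laid in the frame of crib_base between 0.051 and 0.075 m and y of slat_laid in the frame of crib_base between -0.015 and 0.015 m and z of slat_laid in the frame of crib_base between 0.024 and 0.032 m and angle between the x axis of each of slat_laid, slat_plain and the y axis of crib_base, either way round below 0.15 rad and angle between each of slat_laid, slat_plain, slat_marked's own z axis and vertical below 0.06 rad and x of slat_plain in the frame of crib_base between -0.075 and -0.051 m and y of slat_plain in the frame of crib_base between -0.015 and 0.015 m and z of slat_plain in the frame of crib_base between 0.024 and 0.032 m and x of slat_marked in the frame of crib_base between -0.015 and 0.015 m and y of slat_marked in the frame of crib_base between -0.015 and 0.015 m and z of slat_marked in the frame of crib_base between 0.042 and 0.05 m and angle between the x axis of slat_marked and the x axis of crib_base, either way round below 0.15 rad and contact force between the fingers and slat_marked below 0.05 N), for 0.2 s.
3. the gauge is out of its stand, held in the gripper (distance between gauge and stand_seat above 0.06 m and contact force between the fingers and gauge above 2 N), for 0.2 s.
At the end, for the whole second after the job is handed in: Slats flat and square on their layers (12 mm for cross slats, 15 mm for the marked one, 0.15 rad), not gripped. Gauge held in the fingers, upright within 0.12 rad, foot within 7 mm of the spot's centre, plunger 3 to 11 mm in, pressing only the marked slat with 0.7 to 6 N, still (all of step 2 and contact force between each of the fingers, gauge and slat_plain below 0.05 N and contact force between each of the fingers, gauge and slat_laid below 0.05 N and value of joint plunger between 0.003 and 0.011 m and contact force between gauge and slat_marked between 0.7 and 6 N and horizontal distance between foot and spot below 0.007 m and distance between foot and spot below 0.01 m and angle between gauge's own z axis and vertical below 0.12 rad and contact force between the fingers and gauge above 2 N and linear speed of gauge below 0.02 m/s); the arm keeps its last pose, push and grip.
It fails at once if a bystander moved more than 30 mm (distance of any of goblet, tumbler, grit_jar, stone, burr_case, brush, offcut from where it was at the start of the episode above 0.03 m).
It fails at once if the gauge rammed onto the marked slat (over 15 N) (contact force between gauge and slat_marked above 15 N).
It also fails if it takes over 61 s, if anything falls off the work surface, if the arm or the gripper's body presses on something with over 40 N, if the wrist force passes 120 N, or if a joint passes its speed limit or range.

## Robot

A 7-joint arm with a two-finger parallel gripper is mounted at the origin on the work surface. World frame = base frame: x ahead of the robot, y to its left, z up, the work surface at z = 0. Lengths are in m, angles in rad, forces in N, time in s.
With the tool pointing down it reaches from about 0.425 to 0.825 m from the base axis. Payload 3.6 kg.
Tool frame: the origin (TCP) lies between the finger pads; the fingertips stand 11 mm ahead of it and the grasp point (between the pads) lies 8 mm behind it; y points along the fingers, x is the direction in which the jaws open and shut, and the axes are right-handed (so a half turn about y gives the same grasp; the last joint's range is limited). The gripper opens to 85 mm and grips with 20 to 120 N. Pads are 22 mm wide; open, the fingers measure 114 mm over their backs; the gripper's body (76 mm by 85 mm) begins 54 mm behind the grasp point. The pads swing forward as they close: fully open they stand 13 mm farther back than shut.
Start: joints at [-1.212, 0.615, -0.013, 1.423, 0.008, 1.103, -0.04], TCP at [0.245, 0.602, 0.242] pointing down, gripper open.
Joint ranges: [-3.12, 3.12], [-0.3, 2.06], [-1.34, 1.32], [0.26, 2.42], [-1.36, 4.5], [0.01, 1.98], [-2.84, 2.84]. Speed limits (rad/s): [2.79, 2.79, 3.14, 3.14, 3.14, 3.14, 3.14].

## Interface

Orientations are given as a unit quaternion [w, x, y, z].
In Python, from station import r, capture gives the robot as it stands.
- The arm moves only by the tool jog_arm, never from a script. Its argument "moves" is a list that holds one entry, the list of rows, each a list of 7 numbers: the closure, from 0 (fully open) to 1 (shut), then the shift along the world's x, y, z in m, then the turn, a rotation vector about the world's x, y, z in rad. A call has 1 to 12 rows; each row is the pose to reach, as a shift and turn from the pose commanded when the call began; what a row does not reach only later rows make up. A row lasts 1/12 s, in which the tool goes at most 41.7 mm and 7.16 degrees, less where a joint would pass 70% of its speed; a pose out of reach is approached as far as the arm can. A call with a gripper value outside its range is refused whole. The fingers move at their own pace and stop on an object; "newtons" is the grip in N (left out, the last holds). Time passes only in rows, so rows that repeat a pose let the fingers close. It gives the time, the measured TCP pose, the force and the opening at its end, in the units of the state.
- r.sense(): the state, without advancing time (a new reading comes with each control period).
- capture(name): name is "side" or "top"; returns a dict with "image" (420x560x3 uint8, blue, green, red), "fx", "fy", "cx", "cy" (pixels), "R" (3x3) and "t" (3): a world point X has camera coordinates R X + t. Camera axes: x right, y down, z forward; pixel columns grow to the right and rows downward; lengths in m; the calibration is good to about 2 mm. A picture is of the moment at which its call begins. There is no depth.
- r.hand_in(): hands the job in, once; it reports no verdict.
The state is a dict: "t": time; "joint_pos": joint angles; "qvel": joint speeds; "effort": joint torques, N m; "tcp_pos": TCP position; "eef_rot": TCP orientation; "contact_force": force on the tool from outside, world axes, zero at the start; "ft_torque": the same for the moment, N m; "width": opening from 0.0 (shut) to 1.0 (fully open).
Only numpy, scipy, OpenCV 4.12 (cv2) and the standard library are available. Lean on these libraries where they do the work, as an engineer would, in place of code of your own. Each camera call takes 0.05 s, during which the arm holds its last target. There are 200 camera calls.

## Working session

There is one attempt and no reset: what is moved stays moved. The work goes in short steps, Python scripts to look and compute and a tool call to move; the robot and the scene stay as the last step left them, time stands still between calls to the robot, and variables do not carry over. Pictures are saved under pics/ and viewed, about 8 in all and at most 12, crops included, and the job is handed in when it is done.

Besides the shell and the picture viewer there is one more tool, called as name([rows], argument=value, ...), one row to a line, values as JSON. jog_arm: Moves the arm, as the interface text tells. Its arguments: {"type":"object","properties":{"moves":{"type":"array"},"newtons":{"type":"number"}},"required":["moves"]}

```bash
ls; mkdir -p pics; python3 - <<'E'
from station import r, capture
import cv2, pickle
d={}
for n in("side","top"):
    c=capture(n); d[n]=c; cv2.imwrite(f"pics/{n}0.png",c["image"]); print(n,c["fx"],c["fy"],c["cx"],c["cy"],c["R"],c["t"])
pickle.dump(d,open("cap0.pkl","wb")); print(r.sense())
E
```

```text
pics
side 531.088438142464 531.088438142464 278.5446209495898 210.93411109968056 [[ 0.90493636 -0.4254929   0.00678115]
 [-0.32468311 -0.70066007 -0.63533955]
 [ 0.27508375  0.57274013 -0.77220313]] [-0.47057575  0.2694628   1.17872763]
top 387.8580041247217 387.8580041247217 271.89777755239135 216.29876936568917 [[ 0.02940402 -0.99956313  0.00299274]
 [-0.97687572 -0.02937071 -0.21178099]
 [ 0.21177636  0.00330368 -0.97731257]] [0.04151133 0.54186362 1.12574992]
{'t': 0.1, 'joint_pos': array([-1.21150157,  0.61584725, -0.01262182,  1.42476971,  0.00808476,
        1.10339317, -0.04041323]), 'qvel': array([-0.00091243, -0.00027289,  0.00198502, -0.0041253 , -0.00126   ,
       -0.00019677, -0.00088415]), 'effort': array([ 1.17320560e-03, -4.70379889e+01,  2.60327999e-01, -1.71571004e+01,
        1.01353362e-02,  5.89516450e-03,  6.21016113e-06]), 'tcp_pos': array([0.24432155, 0.60160787, 0.24122758]), 'eef_rot': array([-0.58609632,  0.5870394 ,  0.39419743, -0.39558088]), 'contact_force': array([ 0.37270992, -0.48155742,  0.0666583 ]), 'ft_torque': array([-0.01338026,  0.02339521,  0.04143849]), 'width': 1.0001616397728255}
```

View pics/top0.png

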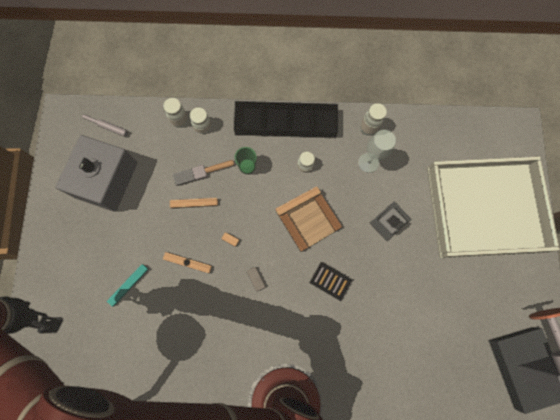

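View pics/side0.png

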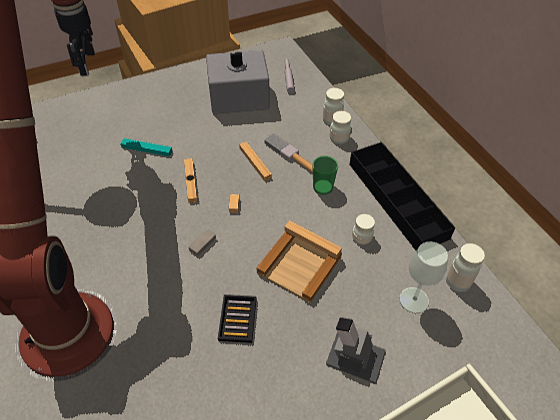

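The candidates in the top image are:
- Plain slat: (194,203), a full-length orange slat with no spot.
- Marked slat: (187,262), which has the black spot.
- Offcut: (231,240), too short to be a slat.
- Turquoise decoy: (128,285).

The crib is at (309,219), with its laid slat at the upper left. The gauge stands at (392,221). I'll confirm these in enlarged crops and fit the silhouettes.

```bash
cat > h.py <<'E'
import numpy as np, cv2
from scipy.optimize import minimize
def proj(c,X):
    P=np.atleast_2d(X)@np.array(c["R"]).T+np.array(c["t"]); return np.c_[c["fx"]*P[:,0]/P[:,2]+c["cx"],c["fy"]*P[:,1]/P[:,2]+c["cy"]]
def back(c,uv,z):
    R=np.array(c["R"]);o=-R.T@np.array(c["t"]);d=R.T@np.array([(uv[0]-c["cx"])/c["fx"],(uv[1]-c["cy"])/c["fy"],1]);return o+d*(z-o[2])/d[2]
def tri(cs,uvs):
    A=[];b=[]
    for c,uv in zip(cs,uvs):
        R=np.array(c["R"]);o=-R.T@np.array(c["t"]);d=R.T@np.array([(uv[0]-c["cx"])/c["fx"],(uv[1]-c["cy"])/c["fy"],1]);d/=np.linalg.norm(d)
        M=np.eye(3)-np.outer(d,d);A.append(M);b.append(M@o)
    return np.linalg.lstsq(np.vstack(A),np.hstack(b),rcond=None)[0]
def box(p,dim,z0):
    x,y,a=p;s=np.array([[i,j,k] for i in(-.5,.5) for j in(-.5,.5) for k in(0,1)])*dim
    return np.c_[x+s[:,0]*np.cos(a)-s[:,1]*np.sin(a),y+s[:,0]*np.sin(a)+s[:,1]*np.cos(a),z0+s[:,2]]
def wood(c):
    h=cv2.cvtColor(c["image"],cv2.COLOR_BGR2HSV);return cv2.inRange(h,(5,90,60),(25,255,255))
def comp(m,uv):
    n,l=cv2.connectedComponents(cv2.morphologyEx(m,cv2.MORPH_CLOSE,np.ones((5,5))));u,v=map(int,uv)
    w=l[v-6:v+7,u-6:u+7];w=w[w>0];return (l==np.bincount(w).argmax()).astype(np.uint8)
def fit(cs,masks,p0,dim,z0):
    def cost(p):
        e=0
        for c,m in zip(cs,masks):
            q=np.zeros(m.shape,np.uint8);H=cv2.convexHull(proj(c,box(p,dim,z0)).astype(np.float32))
            S=4;big=np.zeros((m.shape[0],m.shape[1]),np.uint8)
            cv2.fillConvexPoly(big,np.round(H*16).astype(np.int32),255,cv2.LINE_AA,4)
            e+=np.abs(big/255.-m).sum()/m.sum()
        return e
    best=None
    for k in range(3):
        s=minimize(cost,p0,method="Nelder-Mead",options=dict(initial_simplex=np.array(p0)+np.vstack([np.zeros(3),np.diag([.008,.008,.1])*(1 if k%2==0 else -.5)])));p0=s.x
    return s.x,s.fun
E
python3 - <<'E'
from h import *; import pickle
d=pickle.load(open("cap0.pkl","rb"));T,S=d["top"],d["side"]
for n,ut,us in(("plain",(194,203),(255,160)),("marked",(175,258),(191,170)),("laid",None,None),("offcut",(231,240),(234,204))):
    if ut is None: continue
    ms=[comp(wood(T),ut),comp(wood(S),us)]
    if n=="marked": ms=[comp(cv2.morphologyEx(wood(c),cv2.MORPH_CLOSE,np.ones((13,13))),u) for c,u in((T,ut),(S,us))]
    pts=[back(T,(u,v),.01) for v,u in zip(*np.nonzero(ms[0]))];xy=np.array(pts)[:,:2];m=xy.mean(0);w=np.linalg.svd(xy-m,full_matrices=False)[2][0]
    dim=(.05 if n=="offcut" else .15,.024,.018)
    for cs,mm in(([T,S],ms),([T],ms[:1]),([S],ms[1:])):
        print(n,[int(q.sum()) for q in mm],*fit(cs,mm,[*m,np.arctan2(w[1],w[0])],dim,0))
def crop(c,x,y,w,h,f): return cv2.resize(c["image"][y:y+h,x:x+w],None,fx=f,fy=f,interpolation=cv2.INTER_CUBIC)
a=np.hstack([crop(T,265,175,75,80,5),crop(T,365,195,60,50,5)[:250].copy() if 0 else cv2.copyMakeBorder(crop(T,365,190,65,60,5),0,100,0,0,cv2.BORDER_CONSTANT)])
b=np.hstack([crop(T,155,190,100,85,3),cv2.copyMakeBorder(crop(S,320,310,70,75,3),0,30,0,0,cv2.BORDER_CONSTANT)])
b=cv2.copyMakeBorder(b[:200] if 0 else b,0,0,0,a.shape[1]-b.shape[1],cv2.BORDER_CONSTANT)
cv2.imwrite("pics/m1.png",cv2.resize(np.vstack([a,b]),None,fx=.9,fy=.9))
s=np.hstack([crop(S,250,215,100,90,4),crop(S,320,310,70,75,4.8)]) ; cv2.imwrite("pics/m2.png",s);print(s.shape)
E
```

```text
plain [366, 435] [0.59080949 0.3083649  1.64700298] 0.5474738876142128
plain [366] [0.58845967 0.31095248 1.66500891] 0.3374477659916425
plain [435] [0.59035512 0.30749179 1.62846703] 0.2012440838404327
marked [378, 398] [ 0.39878115  0.31540253 -1.82934379] 0.455016184772811
marked [378] [ 0.39838412  0.31758563 -1.84232408] 0.2490403568834941
marked [398] [ 0.39914878  0.31539245 -1.8155052 ] 0.1942654448714159
offcut [130, 177] [ 0.47525031  0.18629413 -1.99063823] 0.5387603002956941
offcut [130] [ 0.47429285  0.18627575 -2.14067931] 0.2863046757164404
offcut [177] [ 0.47553219  0.18647295 -1.94837353] 0.21200841918688382
(360, 736, 3)
```

View pics/m1.png

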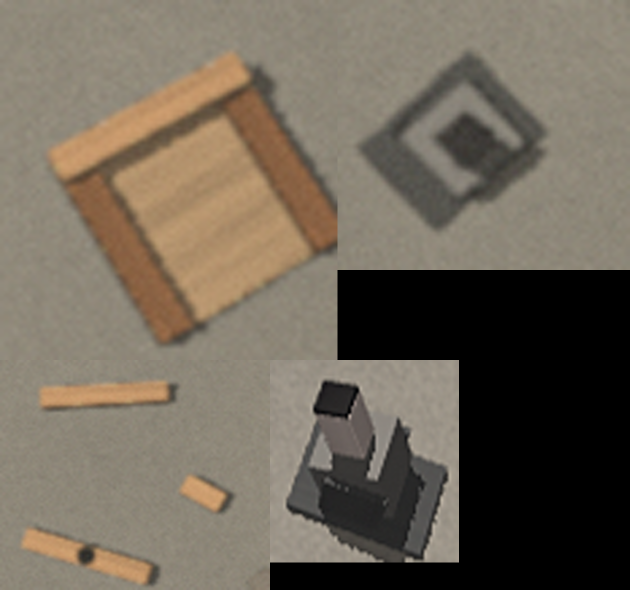

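View pics/m2.png

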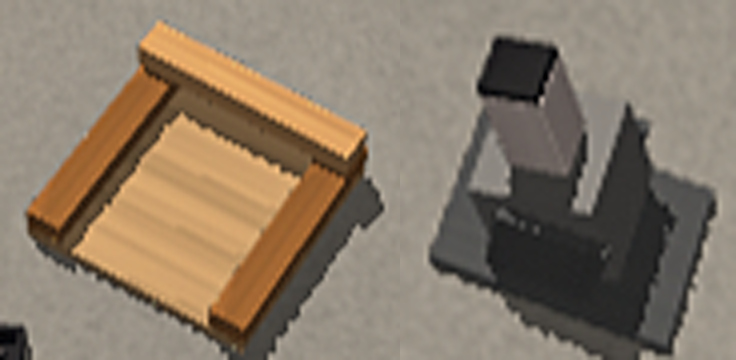

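The crops confirm it. In m1 the plain slat is at (105,395) and the marked slat is at (87,555), spot up. The crib is open at its lower right end. In m2 the gauge leans left in the side view. Next I'll fit the crib and gauge from corner points.

```bash
cat > fit2.py <<'E'
from h import *; import pickle
from scipy.optimize import least_squares
from scipy.spatial.transform import Rotation as Ro
d=pickle.load(open("cap0.pkl","rb"));T,S=d["top"],d["side"]
full=lambda p,f,x0,y0,ox=0:np.array([(p[0]-ox+.5)/f-.5+x0,(p[1]+.5)/f-.5+y0])
sc=lambda p:full(p,4,250,215); tc=lambda p:full(p,4.5,265,175); ss=lambda p:full(p,4.8,320,310,400); ts=lambda p:full(p,4.5,365,190,337.5)
sp={(-75,75,28):(28,212),(-75,51,28):(58,238),(-75,-51,28):(210,318),(-75,-75,28):(243,333),(75,75,46):(158,22),(75,-75,46):(368,128),(51,-75,46):(350,160),(51,75,46):(138,52)}
tp={(75,-75,46):(237,52),(51,-75,46):(253,80),(51,75,46):(67,182),(75,75,46):(48,155)}
def place(p,k): 
    k=np.array(k)/1000.;return np.array([p[0]+k[0]*np.cos(p[2])-k[1]*np.sin(p[2]),p[1]+k[0]*np.sin(p[2])+k[1]*np.cos(p[2]),k[2]])
L=lambda p,a,b:np.concatenate([proj(S,place(p,k))[0]-sc(v) for k,v in a.items()]+[proj(T,place(p,k))[0]-tc(v) for k,v in b.items()])
for a,b in((sp,tp),(sp,{}),({},tp)):
    s=least_squares(L,[.55,.05,.45],args=(a,b),args_=None) if 0 else least_squares(L,[.55,.05,.45],args=(a,b));print("crib",s.x,np.abs(s.fun).max())
base=s.x
# plate corners, z=8
pl=[ts(q) for q in((470,52),(545,130),(440,230),(360,147))]
P=np.array([back(T,q,.008) for q in pl]);print("plate",P.round(3).tolist(),"ctr",P.mean(0));ax=(P[3]+P[2]-P[0]-P[1]);phi=np.arctan2(ax[1],ax[0]);print("phi(-x)",phi,np.linalg.norm(ax)/2)
# gauge: top face corners
gs=[ss(q) for q in((497,37),(557,42),(543,100),(478,95))];gt=ts((475,143))
c=tri([T,S],[gt,np.mean(gs,0)]);print("top ctr tri",c)
for q in gs: print(back(S,q,.127).round(4))
def gp(p,k): return np.array([p[0],p[1],.071])+Ro.from_euler("zy",[p[2],.35]).apply(np.array(k)/1000.)
R_=lambda p:np.concatenate([proj(S,gp(p,k))[0]-v for k,v in zip(((14,14,60),(-14,14,60),(-14,-14,60),(14,-14,60)),order)]+[proj(T,gp(p,(0,0,60)))[0]-gt])
best=min((least_squares(lambda p:(globals().__setitem__("order",[gs[(i+j)%4] for j in(range(4) if f else range(0,-4,-1))]),R_(p))[1],[c[0],c[1],phi]) for i in range(4) for f in(0,1)),key=lambda s:s.cost+5*(s.x[2]-phi)**2)
print("gauge",best.x,np.abs(best.fun).max())
for n,c_,u,z in(("gob",T,(369,163),0),("gobS",S,(414,300),0),("tum",S,(323,187),0),("jar",S,(363,240),0),("case",T,(331,281),.01)): print(n,back(c_,u,z).round(3))
E
python3 fit2.py
```

```text
crib [ 0.54511476 -0.06028144  0.57720647] 1.5060156255818526
crib [ 0.54568453 -0.06120628  0.5756115 ] 1.3092629660669104
crib [ 0.54146426 -0.05562119  0.54097066] 0.32763671063349875
plate [[0.613, -0.333, 0.008], [0.557, -0.384, 0.008], [0.484, -0.307, 0.008], [0.541, -0.253, 0.008]] ctr [ 0.54870524 -0.31945216  0.008     ]
phi(-x) 2.3178476177929355 0.10697065190602881
top ctr tri [ 0.52233774 -0.29559052  0.12979474]
[ 0.5241 -0.2781  0.127 ]
[ 0.5457 -0.2907  0.127 ]
[ 0.5271 -0.3112  0.127 ]
[ 0.504 -0.298  0.127]
gauge [ 0.50403493 -0.29486199  2.54378881] 2.232623652871496
gob [ 0.743 -0.258  0.   ]
gobS [ 0.747 -0.258  0.   ]
tum [0.723 0.144 0.   ]
jar [ 0.729 -0.058  0.   ]
case [ 0.353 -0.13   0.01 ]
```

```bash
cat >> h.py <<'E'
from scipy.spatial.transform import Rotation as Rot
def go(pos,jaw,zax=(0,0,-1)):
    """shift & rotvec from now to TCP pos, jaw (tool x) along angle 'jaw' (mod pi) with tool z = zax"""
    from station import r
    s=r.sense();q=s["eef_rot"];A=Rot.from_quat([q[1],q[2],q[3],q[0]]);z=np.array(zax)/np.linalg.norm(zax);best=None
    for k in(0,np.pi):
        x=np.array([np.cos(jaw+k),np.sin(jaw+k),0]);x-=z*(x@z);x/=np.linalg.norm(x)
        rv=(Rot.from_matrix(np.c_[x,np.cross(z,x),z])*A.inv()).as_rotvec()
        print("tcp",s["tcp_pos"].round(4),"yaw x",np.arctan2(*A.as_matrix()[1::-1,0]).round(3),"shift",(np.array(pos)-s["tcp_pos"]).round(4),"rv",rv.round(3),"w",round(float(s["width"]),3),"j7",s["joint_pos"][6].round(2),"F",s["contact_force"].round(2))
E
python3 -c "
from h import *
go((.590,.309,.12),1.647-np.pi/2)"
```

```text
tcp [0.2443 0.6016 0.2412] yaw x 1.185 shift [ 0.3457 -0.2926 -0.1212] rv [-1.322 -0.967 -0.861] w 1.0 j7 -0.04 F [ 0.37 -0.48  0.07]
tcp [0.2443 0.6016 0.2412] yaw x 1.185 shift [ 0.3457 -0.2926 -0.1212] rv [ 1.071 -1.463  1.542] w 1.0 j7 -0.04 F [ 0.37 -0.48  0.07]
```

```bash
sed -i 's/np.c_\[x,np.cross(z,x),z\]/np.c_[x,z,np.cross(x,z)]/' h.py
python3 -c "
from h import *
go((.590,.309,.12),1.647-np.pi/2)"
```

```text
tcp [0.2443 0.6016 0.2412] yaw x 1.185 shift [ 0.3457 -0.2926 -0.1212] rv [ 1.000e-03 -2.000e-03 -1.109e+00] w 1.0 j7 -0.04 F [ 0.37 -0.48  0.07]
tcp [0.2443 0.6016 0.2412] yaw x 1.185 shift [ 0.3457 -0.2926 -0.1212] rv [2.000e-03 2.000e-03 2.033e+00] w 1.0 j7 -0.04 F [ 0.37 -0.48  0.07]
```

jog_arm([
  [[0.4,0.035,-0.029,0,0,0,-0.11],[0.4,0.07,-0.058,0,0,0,-0.22],[0.4,0.104,-0.087,-0.01,0,0,-0.33],[0.4,0.14,-0.116,-0.02,0,0,-0.44],[0.4,0.174,-0.146,-0.03,0,0,-0.55],[0.4,0.207,-0.175,-0.04,0,0,-0.66],[0.4,0.24,-0.204,-0.06,0,0,-0.77],[0.4,0.276,-0.233,-0.08,0,0,-0.88],[0.4,0.31,-0.263,-0.1,0,0,-1.0],[0.4,0.346,-0.293,-0.121,0,0,-1.108],[0.4,0.346,-0.293,-0.121,0,0,-1.108],[0.4,0.346,-0.293,-0.121,0,0,-1.108]],
], newtons=40)

```text
t: 1.1
tcp_pos: [0.594, 0.3013, 0.1183]
eef_rot: [-0.704, 0.709, 0.024, -0.025]
contact_force: [0.2, -1.5, -1.2]
width: 0.607
```

```bash
python3 - <<'E'
from h import *
from station import capture
go((.590,.309,.014),1.647-np.pi/2)
c=capture("side");t=capture("top")
cv2.imwrite("pics/p3.png",np.hstack([cv2.resize(c["image"][60:260,170:370],None,fx=2,fy=2),cv2.resize(t["image"][130:330,130:330],None,fx=2,fy=2)]))
E
```

```text
tcp [0.594  0.3013 0.1183] yaw x 0.069 shift [-0.004   0.0077 -0.1043] rv [ 0.008 -0.     0.007] w 0.607 j7 -0.25 F [ 0.17 -1.52 -1.21]
tcp [0.594  0.3013 0.1183] yaw x 0.069 shift [-0.004   0.0077 -0.1043] rv [-1.000e-03 -1.200e-02 -3.134e+00] w 0.607 j7 -0.25 F [ 0.17 -1.52 -1.21]
```

View pics/p3.png

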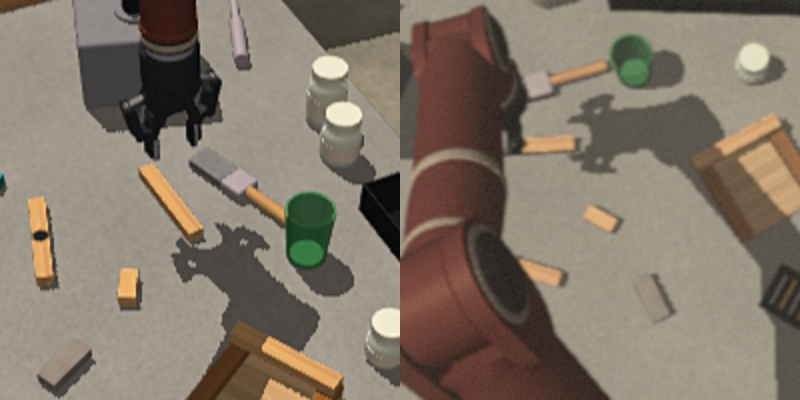

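The gripper is above the plain slat and clear of the brush. In p3 the fingers are at about (165,130) and the slat at (170,200).

jog_arm([
  [[0.4,0,0,-0.03,0,0,0.0],[0.4,0,0,-0.06,0,0,0],[0.4,0,0,-0.085,0,0,0],[0.4,0,0,-0.1,0,0,0],[0.4,0,0,-0.107,0,0,0],[0.4,0,0,-0.107,0,0,0],[0.4,0,0,-0.107,0,0,0]],
])

```text
t: 1.78
tcp_pos: [0.5904, 0.3106, 0.015]
eef_rot: [0.707, -0.706, -0.028, 0.028]
contact_force: [0.7, 0.5, 1.1]
width: 0.602
```

jog_arm([
  [[1,0,0,0,0,0,0],[1,0,0,0,0,0,0],[1,0,0,0,0,0,0],[1,0,0,0,0,0,0],[1,0,0,0,0,0,0],[1,0,0,0,0,0,0],[1,0,0,0,0,0,0],[1,0,0,0,0,0,0]],
])

```text
t: 2.45
tcp_pos: [0.5917, 0.3099, 0.0162]
eef_rot: [0.707, -0.706, -0.028, 0.026]
contact_force: [0.8, 0.5, 6.9]
width: 0.273
```

jog_arm([
  [[1,0,0,0.03,0,0,0],[1,0,0,0.065,0,0,0],[1,0,-0.02,0.1,0,0,0],[1,-0.005,-0.055,0.11,0,0,0.05],[1,-0.015,-0.09,0.11,0,0,0.1],[1,-0.025,-0.13,0.11,0,0,0.16],[1,-0.035,-0.165,0.11,0,0,0.22],[1,-0.045,-0.2,0.11,0,0,0.28],[1,-0.055,-0.24,0.11,0,0,0.34],[1,-0.07,-0.28,0.11,0,0,0.39],[1,-0.08,-0.32,0.11,0,0,0.44],[1,-0.088,-0.36,0.11,0,0,0.48]],
])

```text
t: 3.45
tcp_pos: [0.5011, -0.0524, 0.1245]
eef_rot: [0.68, -0.68, -0.195, 0.196]
contact_force: [1.2, -0.8, 0.0]
width: 0.27
```

jog_arm([
  [[1,-0.007,-0.025,-0.005,0,0,0.01],[1,-0.011,-0.043,-0.02,0,0,0.018],[1,-0.011,-0.043,-0.035,0,0,0.018],[1,-0.011,-0.043,-0.04,0,0,0.018],[1,-0.011,-0.043,-0.04,0,0,0.018],[1,-0.011,-0.043,-0.04,0,0,0.018],[1,-0.011,-0.043,-0.04,0,0,0.018]],
])

```text
t: 4.03
tcp_pos: [0.4924, -0.0927, 0.0849]
eef_rot: [-0.678, 0.678, 0.202, -0.201]
contact_force: [-0.5, 0.4, -0.2]
width: 0.267
```

```bash
python3 - <<'E'
from h import *
from station import capture
go((.492,-.094,.046),.575)
c=capture("side");t=capture("top")
def ov(c,x,y,w,h,f):
    im=cv2.resize(c["image"][y:y+h,x:x+w],None,fx=f,fy=f,interpolation=cv2.INTER_CUBIC)
    b=(.545,-.060,.575); k=np.array([np.cos(.575),np.sin(.575)])
    for P,dm,z,col in((b,(.15,.15,.028),0,(0,255,0)),((b[0]+.063*k[0],b[1]+.063*k[1],b[2]+np.pi/2),(.15,.024,.018),.028,(255,0,0)),((b[0]-.063*k[0],b[1]-.063*k[1],b[2]+np.pi/2),(.15,.024,.018),.068,(0,0,255))):
        B=proj(c,box(P,dm,z)); B=((B-[x,y]+.5)*f-.5)
        for i in range(8):
            for j in range(i):
                if bin(i^j).count("1")==1: cv2.line(im,*[tuple(np.round(B[q]*8).astype(int).tolist()) for q in(i,j)],col,1,cv2.LINE_AA,3)
    return im
cv2.imwrite("pics/p4.png",np.hstack([ov(c,240,200,120,120,3.3),ov(t,255,165,120,120,3.3)]))
E
```

```text
tcp [ 0.4924 -0.0927  0.0849] yaw x 0.577 shift [-0.0004 -0.0013 -0.0389] rv [-0.     0.001 -0.002] w 0.267 j7 0.78 F [-0.46  0.45 -0.22]
tcp [ 0.4924 -0.0927  0.0849] yaw x 0.577 shift [-0.0004 -0.0013 -0.0389] rv [-2.000e-03 -0.000e+00  3.139e+00] w 0.267 j7 0.78 F [-0.46  0.45 -0.22]
```

View pics/p4.png

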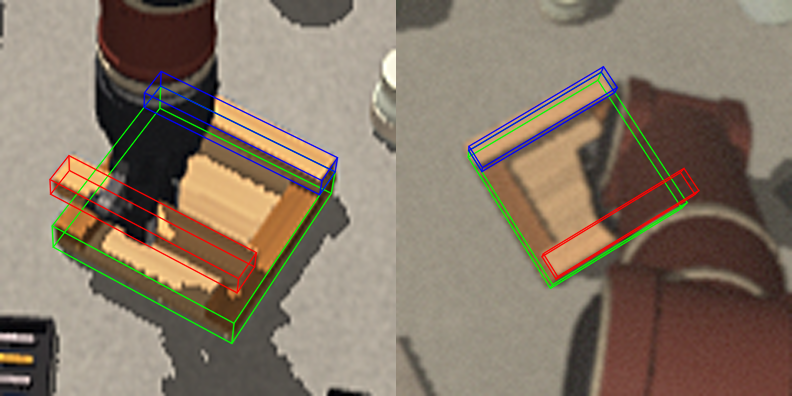

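In p4 the model outlines match the crib and the held slat to within about 1 px, so I'm lowering and releasing.

jog_arm([
  [[1,0,-0.001,-0.015,0,0,0],[1,0,-0.001,-0.028,0,0,0],[1,0,-0.001,-0.036,0,0,0],[1,0,-0.001,-0.039,0,0,0],[1,0,-0.001,-0.04,0,0,0],[1,0,-0.001,-0.04,0,0,0],[0.45,0,-0.001,-0.04,0,0,0],[0.45,0,-0.001,-0.04,0,0,0],[0.45,0,-0.001,-0.04,0,0,0],[0.45,0,-0.001,-0.04,0,0,0],[0.45,0,-0.001,-0.03,0,0,0],[0.45,0,-0.001,0,0,0,0]],
])

```text
t: 5.13
tcp_pos: [0.489, -0.0943, 0.0823]
eef_rot: [0.679, -0.677, -0.198, 0.203]
contact_force: [0.5, -0.4, 0.1]
width: 0.548
```

```bash
python3 -c "
from h import *
go((.399,.316,.10),1.3125-np.pi/2)"
```

```text
tcp [ 0.489  -0.0943  0.0823] yaw x 0.575 shift [-0.09    0.4103  0.0177] rv [-0.005 -0.007 -0.833] w 0.548 j7 0.78 F [ 0.48 -0.41  0.05]
tcp [ 0.489  -0.0943  0.0823] yaw x 0.575 shift [-0.09    0.4103  0.0177] rv [ 0.009 -0.006  2.308] w 0.548 j7 0.78 F [ 0.48 -0.41  0.05]
```

jog_arm([
  [[0.4,0,0.02,0.025,0,0,0],[0.4,-0.006,0.055,0.03,0,0,-0.08],[0.4,-0.014,0.09,0.03,0,0,-0.16],[0.4,-0.022,0.125,0.03,0,0,-0.24],[0.4,-0.03,0.16,0.03,0,0,-0.32],[0.4,-0.04,0.2,0.03,0,0,-0.4],[0.4,-0.05,0.235,0.03,0,0,-0.48],[0.4,-0.06,0.27,0.03,0,0,-0.56],[0.4,-0.07,0.305,0.03,0,0,-0.64],[0.4,-0.078,0.34,0.03,0,0,-0.72],[0.4,-0.086,0.375,0.03,0,0,-0.8],[0.4,-0.093,0.411,0.02,0,0,-0.833]],
])

```text
t: 6.13
tcp_pos: [0.3986, 0.3188, 0.1064]
eef_rot: [0.702, -0.7, 0.091, -0.093]
contact_force: [0.9, 0.1, 0.0]
width: 0.603
```

jog_arm([
  [[0.4,0,0,0,0,0,0],[0.4,0,0,-0.03,0,0,0],[0.4,0,0,-0.06,0,0,0],[0.4,0,0,-0.08,0,0,0],[0.4,0,0,-0.088,0,0,0],[0.4,0,0,-0.089,0,0,0],[0.4,0,0,-0.089,0,0,0]],
])

```text
t: 6.72
tcp_pos: [0.399, 0.3162, 0.0158]
eef_rot: [0.701, -0.701, 0.091, -0.091]
contact_force: [-0.0, -0.5, -0.2]
width: 0.6
```

```bash
python3 - <<'E'
from h import *
from station import capture
go((.399,.316,.015),1.3125-np.pi/2)
c=capture("side");t=capture("top")
def ov(c,x,y,w,h,f):
    im=cv2.resize(c["image"][y:y+h,x:x+w],None,fx=f,fy=f,interpolation=cv2.INTER_CUBIC)
    b=(.545,-.060,.575); k=np.array([np.cos(.575),np.sin(.575)])
    for P,dm,z,col in((b,(.15,.15,.028),0,(0,255,0)),((b[0]+.063*k[0],b[1]+.063*k[1],b[2]+np.pi/2),(.15,.024,.018),.028,(255,0,0)),((b[0]-.063*k[0],b[1]-.063*k[1],b[2]+np.pi/2),(.15,.024,.018),.028,(0,0,255)),((.399,.316,1.3125),(.15,.024,.018),0,(0,0,255))):
        B=proj(c,box(P,dm,z)); B=((B-[x,y]+.5)*f-.5)
        for i in range(8):
            for j in range(i):
                if bin(i^j).count("1")==1: cv2.line(im,*[tuple(np.round(B[q]*8).astype(int).tolist()) for q in(i,j)],col,1,cv2.LINE_AA,3)
    return im
cv2.imwrite("pics/p5.png",np.vstack([np.hstack([ov(c,245,210,110,100,3.6),ov(t,260,170,110,100,3.6)]),np.hstack([ov(c,150,120,110,60,3.6),ov(t,140,230,110,60,3.6)])]))
E
```

```text
tcp [0.399  0.3162 0.0158] yaw x -0.258 shift [ 0.     -0.0002 -0.0008] rv [-0.001  0.    -0.   ] w 0.6 j7 -0.51 F [-0.01 -0.47 -0.18]
tcp [0.399  0.3162 0.0158] yaw x -0.258 shift [ 0.     -0.0002 -0.0008] rv [-0.000e+00 -1.000e-03  3.142e+00] w 0.6 j7 -0.51 F [-0.01 -0.47 -0.18]
```

View pics/p5.png

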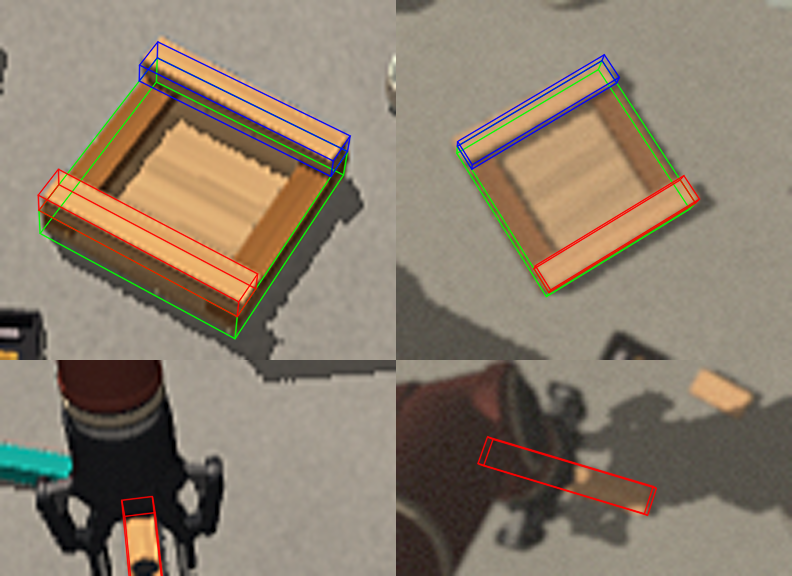

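The plain slat is lying flush at the open end (p5), and the gripper straddles the marked slat.

jog_arm([
  [[1,0,0,0,0,0,0],[1,0,0,0,0,0,0],[1,0,0,0,0,0,0],[1,0,0,0,0,0,0],[1,0,0,0,0,0,0],[1,0,0,0,0,0,0],[1,0,0,0,0,0,0],[1,0,0,0,0,0,0]],
])

```text
t: 7.48
tcp_pos: [0.3992, 0.3167, 0.0165]
eef_rot: [0.702, -0.701, 0.091, -0.091]
contact_force: [0.3, 0.0, 6.0]
width: 0.27
```

jog_arm([
  [[1,0,0,0.03,0,0,0],[1,0,0,0.065,0,0,0],[1,0.005,-0.02,0.1,0,0,-0.04],[1,0.02,-0.055,0.12,0,0,-0.1],[1,0.034,-0.09,0.12,0,0,-0.17],[1,0.049,-0.125,0.12,0,0,-0.24],[1,0.063,-0.16,0.12,0,0,-0.31],[1,0.077,-0.195,0.12,0,0,-0.38],[1,0.09,-0.23,0.12,0,0,-0.45],[1,0.104,-0.265,0.12,0,0,-0.52],[1,0.118,-0.3,0.12,0,0,-0.6],[1,0.132,-0.338,0.12,0,0,-0.68]],
])

```text
t: 8.48
tcp_pos: [0.5308, -0.0226, 0.1355]
eef_rot: [0.631, -0.63, 0.321, -0.32]
contact_force: [-0.0, 0.6, -0.7]
width: 0.27
```

jog_arm([
  [[1,0.009,-0.025,0,0,0,-0.04],[1,0.014,-0.038,-0.01,0,0,-0.058],[1,0.014,-0.038,-0.02,0,0,-0.058],[1,0.014,-0.038,-0.04,0,0,-0.058],[1,0.014,-0.038,-0.05,0,0,-0.058],[1,0.014,-0.038,-0.05,0,0,-0.058],[1,0.014,-0.038,-0.05,0,0,-0.058],[1,0.014,-0.038,-0.05,0,0,-0.058]],
])

```text
t: 9.15
tcp_pos: [0.5448, -0.059, 0.0858]
eef_rot: [0.622, -0.621, 0.337, -0.337]
contact_force: [0.5, 0.8, 0.0]
width: 0.27
```

```bash
python3 - <<'E'
from h import *
from station import capture
go((.545,-.060,.062),.575-np.pi/2)
c=capture("side");t=capture("top")
def ov(c,x,y,w,h,f):
    im=cv2.resize(c["image"][y:y+h,x:x+w],None,fx=f,fy=f,interpolation=cv2.INTER_CUBIC)
    b=(.545,-.060,.575); k=np.array([np.cos(.575),np.sin(.575)])
    for P,dm,z,col in((b,(.15,.15,.028),0,(0,255,0)),((b[0]+.063*k[0],b[1]+.063*k[1],b[2]+np.pi/2),(.15,.024,.018),.028,(255,0,0)),((b[0]-.063*k[0],b[1]-.063*k[1],b[2]+np.pi/2),(.15,.024,.018),.028,(0,0,255)),(b,(.15,.024,.018),.07,(0,0,255))):
        B=proj(c,box(P,dm,z)); B=((B-[x,y]+.5)*f-.5)
        for i in range(8):
            for j in range(i):
                if bin(i^j).count("1")==1: cv2.line(im,*[tuple(np.round(B[q]*8).astype(int).tolist()) for q in(i,j)],col,1,cv2.LINE_AA,3)
    return im
cv2.imwrite("pics/p6.png",np.hstack([ov(c,245,190,110,120,3.6),ov(t,260,160,110,120,3.6)]))
E
```

```text
tcp [ 0.5448 -0.059   0.0858] yaw x -0.995 shift [ 0.0002 -0.001  -0.0238] rv [-0.     0.001 -0.001] w 0.27 j7 -0.41 F [0.5  0.85 0.05]
tcp [ 0.5448 -0.059   0.0858] yaw x -0.995 shift [ 0.0002 -0.001  -0.0238] rv [-1.00e-03 -0.00e+00  3.14e+00] w 0.27 j7 -0.41 F [0.5  0.85 0.05]
```

View pics/p6.png

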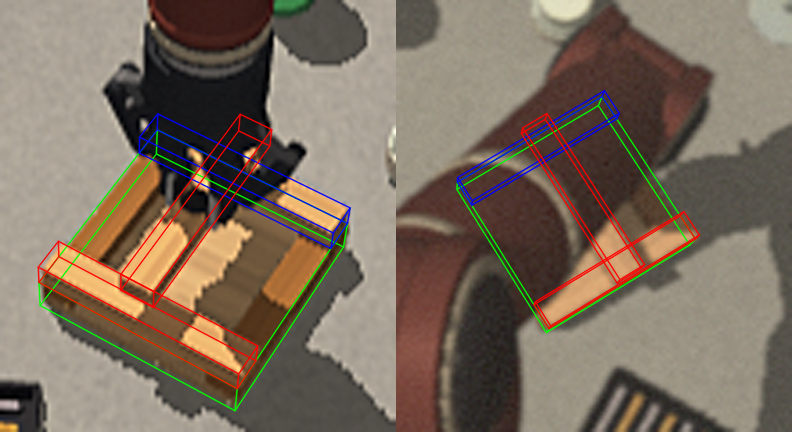

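In p6 the held slat matches its target outline, so I'm lowering and releasing.

jog_arm([
  [[1,0,-0.001,-0.01,0,0,0],[1,0,-0.001,-0.018,0,0,0],[1,0,-0.001,-0.022,0,0,0],[1,0,-0.001,-0.0235,0,0,0],[1,0,-0.001,-0.0235,0,0,0],[1,0,-0.001,-0.0235,0,0,0],[0.45,0,-0.001,-0.0235,0,0,0],[0.45,0,-0.001,-0.0235,0,0,0],[0.45,0,-0.001,-0.0235,0,0,0],[0.45,0,-0.001,-0.0235,0,0,0],[0.45,0,-0.001,-0.01,0,0,0],[0.45,0,-0.001,0.02,0,0,0]],
])

```text
t: 10.25
tcp_pos: [0.5419, -0.06, 0.1024]
eef_rot: [-0.62, 0.622, -0.341, 0.335]
contact_force: [0.8, 0.5, 0.1]
width: 0.552
```

jog_arm([
  [[0.45,-0.01,0,0.04,0,0,0],[0.45,-0.03,0.01,0.08,0,0,0],[0.45,-0.04,0.035,0.12,0,0,0],[0.3,-0.04,0.07,0.13,0,0,0],[0.3,-0.04,0.105,0.13,0,0,0],[0.3,-0.04,0.14,0.13,0,0,0],[0.3,-0.04,0.175,0.13,0,0,0],[0.3,-0.04,0.21,0.13,0,0,0],[0.3,-0.04,0.245,0.13,0,0,0],[0.3,-0.04,0.28,0.13,0,0,0],[0.3,-0.04,0.28,0.13,0,0,0]],
])

```text
t: 11.17
tcp_pos: [0.503, 0.2295, 0.2339]
eef_rot: [0.625, -0.622, 0.335, -0.332]
contact_force: [0.2, 1.4, -0.5]
width: 0.701
```

```bash
cat > gfit.py <<'E'
from h import *; import pickle
from station import r,capture
S=capture("side");T=capture("top");pickle.dump(dict(side=S,top=T),open("cap1.pkl","wb"))
b=(.545,-.060,.575);k=np.array([np.cos(.575),np.sin(.575)])
def gbox(p,dim,z0=0):
    s=np.array([[i,j,q] for i in(-.5,.5) for j in(-.5,.5) for q in(0,1)])*dim+[0,0,z0]
    return np.array([p[0],p[1],.071])+Rot.from_euler("ZY",[p[2],.35]).apply(s)
items=[(box((b[0]+.063*k[0],b[1]+.063*k[1],b[2]+np.pi/2),(.15,.024,.018),.028),(255,0,0)),(box((b[0]-.063*k[0],b[1]-.063*k[1],b[2]+np.pi/2),(.15,.024,.018),.028),(255,0,0)),(box(b,(.15,.024,.018),.046),(0,0,255)),
 (gbox((.537,-.310,2.318),(.028,.028,.06)),(0,255,0)),(box((.5487,-.3195,2.318),(.11,.08,.008),0),(0,255,255))]
def ov(c,x,y,w,h,f):
    im=cv2.resize(c["image"][y:y+h,x:x+w],None,fx=f,fy=f,interpolation=cv2.INTER_CUBIC)
    for X,col in items:
        B=((proj(c,X)-[x,y]+.5)*f-.5)
        for i in range(8):
            for j in range(i):
                if bin(i^j).count("1")==1: cv2.line(im,*[tuple(np.round(B[q]*8).astype(int).tolist()) for q in(i,j)],col,1,cv2.LINE_AA,3)
    return im
cv2.imwrite("pics/p7.png",np.vstack([np.hstack([ov(S,250,205,100,75,4),ov(T,262,172,100,75,4)]),np.hstack([ov(S,315,310,80,75,4),np.zeros((300,80,3),np.uint8),ov(T,360,190,80,75,4)[:, :320]])]))
# spot
for n,c in(("top",T),("side",S)):
    u=proj(c,np.array([[.545,-.06,.064]]))[0].round().astype(int);g=cv2.cvtColor(c["image"],cv2.COLOR_BGR2GRAY)[u[1]-10:u[1]+11,u[0]-10:u[0]+11]
    m=(g<60).astype(np.uint8);m=comp(m,(10,10)) if m[4:17,4:17].any() else m;vv,uu=np.nonzero(m);q=(uu.mean()+u[0]-10,vv.mean()+u[1]-10);print(n,"spot px",q,m.sum(),back(c,q,.064).round(4))
go((0,0,0),0)
E
python3 gfit.py
```

```text
Traceback (most recent call last):
  File "gfit.py", line 18, in <module>
    cv2.imwrite("pics/p7.png",np.vstack([np.hstack([ov(S,250,205,100,75,4),ov(T,262,172,100,75,4)]),np.hstack([ov(S,315,310,80,75,4),np.zeros((300,80,3),np.uint8),ov(T,360,190,80,75,4)[:, :320]])]))
                              ~~~~~~~~~^^^^^^^^^^^^^^^^^^^^^^^^^^^^^^^^^^^^^^^^^^^^^^^^^^^^^^^^^^^^^^^^^^^^^^^^^^^^^^^^^^^^^^^^^^^^^^^^^^^^^^^^^^^^^^^^^^^^^^^^^^^^^^^^^^^^^^^^^^^^^^^^^^^^^^^^^^^^^^
ValueError: all the input array dimensions except for the concatenation axis must match exactly, but along dimension 1, the array at index 0 has size 800 and the array at index 1 has size 720
```

```bash
sed -i 's/(300,80,3)/(300,160,3)/' gfit.py; python3 gfit.py
```

```text
top spot px (np.float64(310.39285714285717), np.float64(216.96428571428572)) 28 [ 0.5405 -0.0593  0.064 ]
side spot px (np.float64(298.63157894736844), np.float64(251.859649122807)) 57 [ 0.5425 -0.0616  0.064 ]
tcp [0.5046 0.2178 0.2352] yaw x -0.998 shift [-0.5046 -0.2178 -0.2352] rv [0.001 0.    0.998] w 0.698 j7 -1.06 F [ 0.01 -0.07  0.88]
tcp [0.5046 0.2178 0.2352] yaw x -0.998 shift [-0.5046 -0.2178 -0.2352] rv [ 1.000e-03 -1.000e-03 -2.144e+00] w 0.698 j7 -1.06 F [ 0.01 -0.07  0.88]
```

View pics/p7.png

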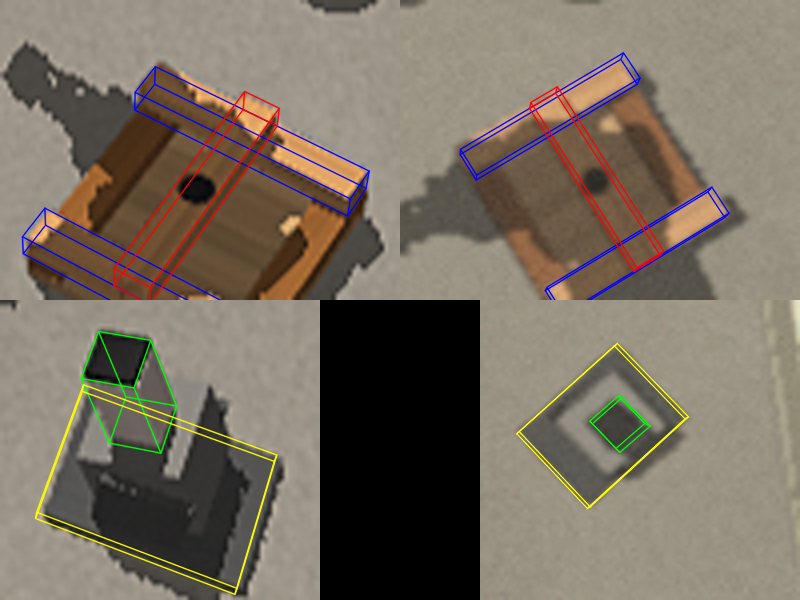

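The crib is built: in p7 both cross slats and the marked slat sit on their outlines, with the spot at side (298.6,251.9) and top (310.4,217.0). The gauge and stand model also matches both views, so I'm moving on to the gauge approach.

```bash
python3 -c "
from h import *
go((.512,-.283,.1715),-.823,(.2332,-.2513,-.9394))"
```

```text
tcp [0.5046 0.2178 0.2352] yaw x -0.998 shift [ 0.0074 -0.5008 -0.0637] rv [-0.275 -0.215  0.173] w 0.698 j7 -1.06 F [ 0.01 -0.07  0.88]
tcp [0.5046 0.2178 0.2352] yaw x -0.998 shift [ 0.0074 -0.5008 -0.0637] rv [ 0.318 -0.412 -2.924] w 0.698 j7 -1.06 F [ 0.01 -0.07  0.88]
```

jog_arm([
  [[0.3,0.001,-0.035,0,0,0,0],[0.3,0.001,-0.073,0,-0.02,-0.01,0.01],[0.3,0.002,-0.111,0,-0.05,-0.03,0.03],[0.3,0.003,-0.149,0,-0.08,-0.05,0.05],[0.3,0.003,-0.187,0,-0.11,-0.07,0.07],[0.3,0.004,-0.225,0,-0.14,-0.1,0.09],[0.3,0.005,-0.263,0,-0.17,-0.12,0.11],[0.3,0.005,-0.3,0,-0.2,-0.15,0.13],[0.3,0.006,-0.338,0,-0.23,-0.17,0.15],[0.3,0.006,-0.376,0,-0.25,-0.2,0.16],[0.3,0.007,-0.414,0,-0.27,-0.21,0.17],[0.3,0.007,-0.45,-0.005,-0.275,-0.215,0.173]],
])

```text
t: 12.37
tcp_pos: [0.51, -0.2344, 0.2312]
eef_rot: [-0.589, 0.687, -0.166, 0.392]
contact_force: [0.9, -0.1, -0.7]
width: 0.699
```

jog_arm([
  [[0.3,0,-0.03,-0.02,0,0,0],[0.3,0,-0.051,-0.045,0,0,0],[0.3,0,-0.051,-0.059,0,0,0],[0.3,0,-0.051,-0.059,0,0,0],[0.3,0,-0.051,-0.059,0,0,0],[0.3,0,-0.051,-0.059,0,0,0]],
])

```text
t: 12.87
tcp_pos: [0.5117, -0.2821, 0.1723]
eef_rot: [-0.59, 0.687, -0.165, 0.391]
contact_force: [0.8, 0.2, -0.3]
width: 0.701
```

```bash
python3 - <<'E'
from h import *
from station import capture
go((.5307,-.3032,.0964),-.823,(.2332,-.2513,-.9394))
c=capture("side");t=capture("top")
cv2.imwrite("pics/p8.png",np.hstack([cv2.resize(c["image"][230:390,280:420],None,fx=2.8,fy=2.8),cv2.resize(t["image"][140:300,310:430],None,fx=2.8,fy=2.8)]))
E
```

```text
tcp [ 0.5117 -0.2821  0.1723] yaw x -0.822 shift [ 0.019  -0.0211 -0.0759] rv [-0.001  0.001 -0.002] w 0.701 j7 -0.08 F [ 0.76  0.2  -0.26]
tcp [ 0.5117 -0.2821  0.1723] yaw x -0.822 shift [ 0.019  -0.0211 -0.0759] rv [-0.734  0.788  2.95 ] w 0.701 j7 -0.08 F [ 0.76  0.2  -0.26]
```

View pics/p8.png

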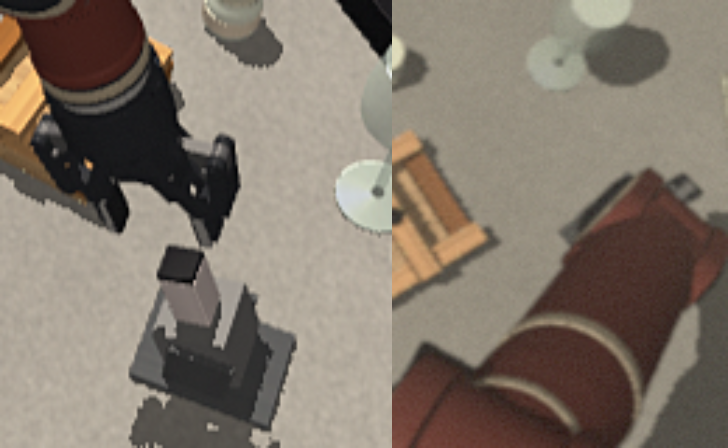

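jog_arm([
  [[0.3,0.005,-0.005,-0.019,0,0,0],[0.3,0.0095,-0.0102,-0.038,0,0,0],[0.3,0.014,-0.0154,-0.056,0,0,0],[0.3,0.017,-0.0185,-0.068,0,0,0],[0.3,0.019,-0.0205,-0.0755,0,0,0],[0.3,0.019,-0.0205,-0.0755,0,0,0],[0.3,0.019,-0.0205,-0.0755,0,0,0]],
])

```text
t: 13.55
tcp_pos: [0.5308, -0.3022, 0.0962]
eef_rot: [-0.59, 0.687, -0.165, 0.39]
contact_force: [-0.1, 0.5, 1.2]
width: 0.702
```

jog_arm([
  [[0.5,0,0,0,0,0,0],[0.6,0,0,0,0,0,0],[1,0,0,0,0,0,0],[1,0,0,0,0,0,0],[1,0,0,0,0,0,0],[1,0,0,0,0,0,0],[1,0,0,0,0,0,0],[1,0,0,0,0,0,0]],
], newtons=50)

```text
t: 14.22
tcp_pos: [0.5309, -0.3022, 0.0968]
eef_rot: [-0.59, 0.687, -0.165, 0.391]
contact_force: [-1.9, 3.0, 5.8]
width: 0.323
```

```bash
python3 -c "
from h import *
go((.5307,-.3032,.0964),-.823,(.2332,-.2513,-.9394))"
```

```text
tcp [ 0.5309 -0.3022  0.0968] yaw x -0.821 shift [-0.0002 -0.001  -0.0004] rv [-0.001  0.001 -0.002] w 0.323 j7 -0.02 F [-1.85  3.02  5.8 ]
tcp [ 0.5309 -0.3022  0.0968] yaw x -0.821 shift [-0.0002 -0.001  -0.0004] rv [-0.734  0.787  2.95 ] w 0.323 j7 -0.02 F [-1.85  3.02  5.8 ]
```

jog_arm([
  [[1,-0.0012,0.0013,0.0047,0,0,0],[1,-0.0035,0.0038,0.0141,0,0,0],[1,-0.007,0.0075,0.0282,0,0,0],[1,-0.0117,0.0126,0.047,0,0,0],[1,-0.0163,0.0176,0.0658,0,0,0],[1,-0.021,0.0226,0.0845,0,0,0],[1,-0.0257,0.0276,0.1033,0,0,0],[1,-0.0257,0.0276,0.1033,0,0,0],[1,-0.0257,0.0276,0.1033,0,0,0]],
])

```text
t: 14.97
tcp_pos: [0.505, -0.2743, 0.2]
eef_rot: [-0.59, 0.687, -0.165, 0.391]
contact_force: [0.3, 1.2, -2.2]
width: 0.324
```

```bash
python3 -c "
from h import *
go((.5425,-.0605,.20),-.823)"
```

```text
tcp [ 0.505  -0.2743  0.2   ] yaw x -0.821 shift [0.0375 0.2138 0.    ] rv [ 0.255  0.239 -0.002] w 0.324 j7 -0.1 F [ 0.29  1.18 -2.23]
tcp [ 0.505  -0.2743  0.2   ] yaw x -0.821 shift [0.0375 0.2138 0.    ] rv [-0.374  0.398  3.091] w 0.324 j7 -0.1 F [ 0.29  1.18 -2.23]
```

jog_arm([
  [[1,0.004,0.03,0.01,0.03,0.03,0],[1,0.01,0.06,0.01,0.07,0.065,0],[1,0.016,0.09,0.01,0.11,0.1,0],[1,0.022,0.12,0.01,0.15,0.14,0],[1,0.027,0.15,0.01,0.19,0.18,0],[1,0.032,0.18,0.01,0.22,0.21,0],[1,0.036,0.205,0.0,0.245,0.23,0],[1,0.0375,0.213,-0.02,0.255,0.239,0],[1,0.0375,0.213,-0.04,0.255,0.239,0],[1,0.0375,0.213,-0.045,0.255,0.239,0],[1,0.0375,0.213,-0.045,0.255,0.239,0],[1,0.0375,0.213,-0.045,0.255,0.239,0]],
])

```text
t: 15.97
tcp_pos: [0.542, -0.0626, 0.1536]
eef_rot: [-0.648, 0.649, -0.283, 0.282]
contact_force: [0.4, -0.2, -1.7]
width: 0.321
```

```bash
python3 - <<'E'
from h import *
from station import capture
go((.5425,-.0605,.137),-.823)
c=capture("side");t=capture("top")
f=6;x,y=265,200
im=cv2.resize(c["image"][y:y+75,x:x+70],None,fx=f,fy=f,interpolation=cv2.INTER_CUBIC)
s=__import__("station").r.sense()["tcp_pos"]
for X in ((s-[0,0,.073]),):
    q=((proj(c,X)[0]-[x,y]+.5)*f-.5).round().astype(int);cv2.circle(im,tuple(q.tolist()),3,(0,255,0),1);print("pred foot",q)
cv2.imwrite("pics/p9.png",np.hstack([im,cv2.resize(t["image"][180:255,275:335],None,fx=f,fy=f,interpolation=cv2.INTER_CUBIC)]))
E
```

```text
tcp [ 0.542  -0.0626  0.1536] yaw x -0.823 shift [ 0.0005  0.0021 -0.0166] rv [ 0.    -0.002 -0.   ] w 0.321 j7 -0.36 F [ 0.44 -0.22 -1.66]
tcp [ 0.542  -0.0626  0.1536] yaw x -0.823 shift [ 0.0005  0.0021 -0.0166] rv [3.000e-03 1.000e-03 3.141e+00] w 0.321 j7 -0.36 F [ 0.44 -0.22 -1.66]
pred foot [208 289]
```

View pics/p9.png

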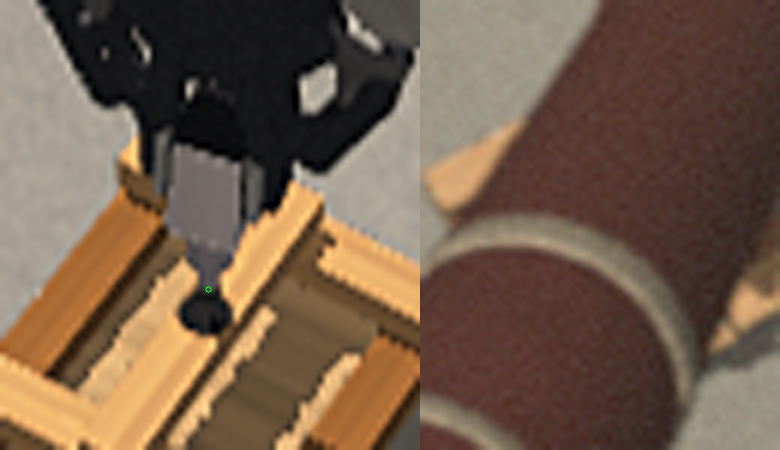

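In p9 the gauge hangs upright. Its foot is at about (207,290), above the spot at (205,313), and a straight descent lands within about 1.5 mm of centre. I'm going down slowly and watching the force.

jog_arm([
  [[1,0,0.001,-0.004,0,0,0],[1,0,0.001,-0.008,0,0,0],[1,0,0.001,-0.011,0,0,0],[1,0,0.001,-0.013,0,0,0],[1,0,0.001,-0.015,0,0,0],[1,0,0.001,-0.017,0,0,0],[1,0,0.001,-0.018,0,0,0],[1,0,0.001,-0.019,0,0,0],[1,0,0.001,-0.019,0,0,0],[1,0,0.001,-0.019,0,0,0],[1,0,0.001,-0.019,0,0,0]],
])

```text
t: 16.98
tcp_pos: [0.5424, -0.0607, 0.1353]
eef_rot: [-0.648, 0.648, -0.283, 0.282]
contact_force: [-0.6, 0.0, -0.6]
width: 0.32
```

```bash
python3 -c "
from h import *
go((.542,-.061,.130),-.823)"
```

```text
tcp [ 0.5424 -0.0607  0.1353] yaw x -0.821 shift [-0.0004 -0.0003 -0.0053] rv [-0.    -0.001 -0.002] w 0.32 j7 -0.35 F [-0.58  0.04 -0.58]
tcp [ 0.5424 -0.0607  0.1353] yaw x -0.821 shift [-0.0004 -0.0003 -0.0053] rv [ 2.00e-03 -0.00e+00  3.14e+00] w 0.32 j7 -0.35 F [-0.58  0.04 -0.58]
```

Contact has just begun: the force changed by about 1.1 N at TCP z 0.135. I'm pressing another 5.5 mm in small steps.

jog_arm([
  [[1,0,0,-0.001,0,0,0],[1,0,0,-0.002,0,0,0],[1,0,0,-0.003,0,0,0],[1,0,0,-0.004,0,0,0],[1,0,0,-0.005,0,0,0],[1,0,0,-0.0055,0,0,0],[1,0,0,-0.0055,0,0,0],[1,0,0,-0.0055,0,0,0],[1,0,0,-0.0055,0,0,0],[1,0,0,-0.0055,0,0,0],[1,0,0,-0.0055,0,0,0],[1,0,0,-0.0055,0,0,0]],
])

```text
t: 17.98
tcp_pos: [0.5424, -0.0607, 0.1296]
eef_rot: [-0.648, 0.648, -0.283, 0.282]
contact_force: [-1.2, 0.1, 0.8]
width: 0.323
```

```bash
python3 - <<'E'
from h import *
from station import capture,r
F=[]
for i in range(8): c=capture("side");F.append(r.sense()["contact_force"])
print("F mean",np.mean(F,0).round(2),np.std(F,0).round(2))
go((.542,-.061,.130),-.823)
f=8;x,y=255,205
im=cv2.resize(c["image"][y:y+70,x:x+85],None,fx=f,fy=f,interpolation=cv2.INTER_CUBIC)
for X in (r.sense()["tcp_pos"]*[1,1,0]+[0,0,.064],):
    q=((proj(c,X)[0]-[x,y]+.5)*f-.5).round().astype(int);cv2.drawMarker(im,tuple(q.tolist()),(0,255,0),cv2.MARKER_CROSS,8);print("pred foot",q)
cv2.imwrite("pics/p10.png",im)
E
```

```text
F mean [-0.69  0.18  0.94] [0.31 0.33 0.6 ]
tcp [ 0.5424 -0.0607  0.1296] yaw x -0.821 shift [-0.0004 -0.0003  0.0004] rv [-0.    -0.001 -0.002] w 0.321 j7 -0.34 F [-1.32 -0.08  2.09]
tcp [ 0.5424 -0.0607  0.1296] yaw x -0.821 shift [-0.0004 -0.0003  0.0004] rv [ 2.00e-03 -0.00e+00  3.14e+00] w 0.321 j7 -0.34 F [-1.32 -0.08  2.09]
pred foot [351 376]
```

View pics/p10.png

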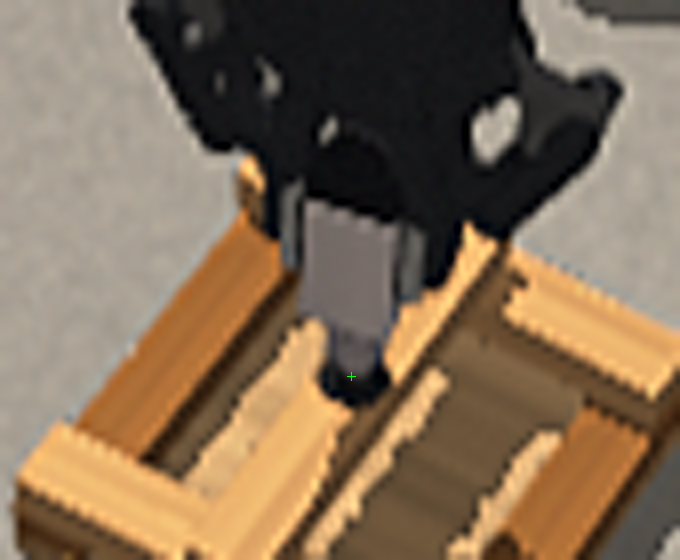

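```bash
python3 -c "
from station import r
print(r.hand_in()); s=r.sense(); print(s['t'],s['tcp_pos'],s['contact_force'],s['width'])"
```

```text
the job is handed in; nothing more can be done
None
the job is handed in; nothing more can be done
```

The job is handed in; it reported no verdict. I laid the plain slat across the runners at the open end and the marked slat along the middle, spot up. I then drew the gauge from its stand, and the arm is holding it upright on the spot.

**Last checks (about 18 s of the 61 s):**
- **Plunger:** the spring force was about 2.6 N, a mean of 0.94 N against −1.66 N hanging free. That matches half in, although single force readings scattered by about 0.6 N.
- **Foot:** the side camera put it within about 1 mm of the spot's centre. The top camera could not confirm this because the arm blocked its view.
- **Gauge:** the tool was vertical to within 0.002 rad, and the gripper opening was 0.32, steady on the barrel.
- **Slats:** all three sat on their expected outlines in the picture taken before I fetched the gauge.

**Disagreement:** the two cameras differed by about 2–4 mm. I worked mostly from the side camera, which agreed with the robot's own position.

I saw no bystander disturbed in the pictures, but I did not measure their positions again at the end.

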